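# Lock the beam on its pivot pin with the hairpin clip

## Task

The balance beam on the blue stand sits on its upright steel pin, but the retaining clip is missing. Take the larger of the two steel hairpin clips and slide its straight leg through the cross hole in the pin until the curved leg has snapped round the shank and hugs it; let go and leave it there. Leave the smaller hairpin clip where it lies.

Things in the scene. Friction and masses are not known exactly. Their poses are not given: they have to be found in the camera images.
- clip: Larger steel hairpin clip, 121 mm long, 6 mm wire, lying flat, 55 g. Origin: on the straight leg, where the pin's axis belongs when home. Straight leg along x, tip at x=+49 mm, other end -58. Second leg at y>0, sprung: bulges round the origin at 19 mm radius, necks to y=13 at x=+13, flares to y=24 at x=+34. At the start x points away from the robot within 35 deg. All wire at z=0, 19 mm above the bench.
- clip_grip (a point): Place to grip the larger clip: middle of its stiff head (clip frame x=-46, y=+11 mm, same axes), between two parallel wires along x, 28 mm over their outsides; close along y. Straight for 12 mm either way, then the round bend (-x) or the sprung leg. The head overhangs a fixed wooden block (60 x 50 x 16 mm high, under the legs, begins 22 mm ahead at +x); only the bench, 16 mm down, is under it.
- small_clip: Smaller, unsprung hairpin clip of the same form, 67 mm long, 4 mm wire, on a second block like the first; too small for the pin, to be left alone. Which block lies where varies. Origin on its straight leg, 18 mm above the bench, x along the leg to its tip.
- cross_hole (a point): Centre of the cross hole in the fixed upright pin (32 mm dia, top 96 mm over the bench); 75 mm up. x, away from the robot within 25 deg, runs along the hole: 11 wide, 12 mm high, mouths 22 x 20. Beam under it: 40 (x) x 240, top 44 mm up; washer 48 dia, top 48 mm; foot 130 x 160 x 18. Slide the clip in from the robot's side, its x along this x; 5-15 N snaps it past its neck; home: its origin is here.
Mind the look-alikes: they are no part of the job. Leave any orange or purple look-alike of the clip alone. What is shaped like the part that bears cross_hole but purple is not meant.

How it is judged (in metres and radians):
At the end, for the whole second after the job is handed in: The larger clip's straight leg is through the cross hole and its curved leg round the shank: its origin lies within 10 mm of the pin's axis and 10 mm of the hole's height, its leg within 20 degrees of the hole's axis, at rest (horizontal distance between clip and cross_hole below 0.01 m and z of clip in the frame of cross_hole between -0.01 and 0.01 m and angle between the x axis of clip and the x axis of cross_hole, either way round below 0.35 rad and linear speed of clip below 0.02 m/s); the robot touches nothing.
It fails at once if the smaller clip is moved more than 20 mm (distance of small_clip from where it was at the start of the episode above 0.02 m).
It also fails if it takes over 42 s, if anything falls off the work surface, if the arm or the gripper's body presses on something with over 40 N, if the wrist force passes 120 N, or if a joint passes its speed limit or range.

## Robot

A 6-joint arm with a two-finger parallel gripper is mounted at the origin on the work surface. World frame = base frame: x ahead of the robot, y to its left, z up, the work surface at z = 0. Lengths are in m, angles in degrees, forces in N, time in s.
With the tool pointing down it reaches from about 0.3 to 0.775 m from the base axis. Payload 14.6 kg.
Tool frame: the origin (TCP) lies at the very end of the fingers, on their centre line; the grasp point (between the pads) lies 19 mm behind it; z points along the fingers, y is the direction in which the jaws open and shut (so a half turn about z gives the same grasp; the last joint's range is limited). The gripper opens to 94 mm and grips with 3 to 60 N. Pads are 16 mm wide; open, the fingers measure 119 mm over their backs; the gripper's body (75 mm by 177 mm) begins 78 mm behind the grasp point.
Start: joints at [59.439, 17.183, 87.147, -0, 75.671, -3.816], TCP at [0.248, 0.491, 0.205] pointing down, gripper open.
Joint ranges: [-173.82, 173.82], [-45.26, 126.66], [13.44, 144.39], [-59.66, 239.66], [0, 175.72], [-146.38, 146.38]. Speed limits (degrees/s): [127.2, 127.2, 147.25, 180, 180, 180].

## Interface

Orientations are given as [roll, pitch, yaw] about the fixed x, y, z axes, in that order (R = Rz(yaw) Ry(pitch) Rx(roll)).
In Python, from workcell import status, camera, ctrl gives the robot as it stands.
- The arm moves only by the shell command python3 -m inch 'ROWS'. ROWS is JSON, one flat list of numbers, 7 for each row, row after row: the opening, from 0 (shut) to 1 (fully open), then the shift along the world's x, y, z in units of 40 mm (1.0 is 40 mm), then the turn, a rotation vector about the world's x, y, z in units of 6 degrees (1.0 is 6 degrees). A call has 1 to 5 rows; each row shifts and turns the commanded pose from where the row before left it; what a row does not reach is not made up. A row lasts 1/10 s, in which the tool goes at most 50 mm and 8.59 degrees, less where a joint would pass 70% of its speed; a pose out of reach is approached as far as the arm can. A call is refused whole if a number of a shift passes 1 or a number of a turn 1, either way. A call with a gripper value outside its range is refused whole. The fingers move at their own pace and stop on an object; the grip force is fixed at half the most. Time passes only in rows, so rows that do not move let the fingers close. It gives the time, the measured TCP pose, the force and the opening at its end, in the units of the state.
- status.state(): the state, without advancing time (a new reading comes with each control period).
- camera(name): name is "scene" or "side" or "wrist"; returns a dict with "img" (420x560x3 uint8, red, green, blue), "depth" (420x560 float32, m along the optical axis (not along the pixel's ray), 0 where there is no reading), "fx", "fy", "cx", "cy" (pixels), "k1" (the pictures are not rectified: a ray, as slopes to the right and down, at radius r is drawn at 1 + k1 r^2 times it, then the intrinsics apply), "view" (4x4, takes a point from world to camera coordinates). Camera axes: x right, y down, z forward; pixel columns grow to the right and rows downward; lengths in m; the calibration is good to about 2 mm. A picture is of the moment at which its call begins.
- ctrl.close_job(): hands the job in, once; it reports no verdict.
The state is a dict: "clock": time; "q": joint angles; "dq": joint speeds; "effort": joint torques, N m; "tcp_pos": TCP position; "tool_rot": TCP orientation; "wrist_force": force on the tool from outside, world axes, zero at the start; "torque": the same for the moment, N m; "finger_gap": finger opening in m.
Only numpy, scipy, OpenCV 4.12 (cv2) and the standard library are available. Lean on these libraries where they do the work, as an engineer would, in place of code of your own. Each camera call takes 0.05 s, during which the arm holds its last target.

## Working session

There is one attempt and no reset: what is moved stays moved. The work goes in short steps, Python scripts to look and compute and a shell command to move; the robot and the scene stay as the last step left them, time stands still between calls to the robot, and variables do not carry over. Pictures are saved under pics/ and viewed, and the job is handed in when it is done.

```bash
ls; mkdir -p pics
cat > h.py <<'E'
import numpy as np, cv2
from workcell import status, camera, ctrl
def grab(n,tag):
    c=camera(n); cv2.imwrite(f'pics/{tag}.png',c['img'][:,:,::-1]); 
    np.savez(f'pics/{tag}.npz',**{k:np.array(v) for k,v in c.items()}); return c
def load(tag): 
    d=np.load(f'pics/{tag}.npz'); return {k:d[k] for k in d.files}
def ray(c,u,v):
    K=np.array([[c['fx'],0,c['cx']],[0,c['fy'],c['cy']],[0,0,1]],float)
    xd=np.array([(u-c['cx'])/c['fx'],(v-c['cy'])/c['fy']],float); x=xd.copy()
    for _ in range(20): x=xd/(1+c['k1']*(x@x))
    V=np.array(c['view']); R=V[:3,:3]; t=V[:3,3]
    return -R.T@t, R.T@np.array([x[0],x[1],1.0])
def plane(c,u,v,z):
    o,d=ray(c,u,v); return o+d*(z-o[2])/d[2]
def dep(c,u,v):
    o,d=ray(c,u,v); return o+d*float(c['depth'][int(round(v)),int(round(u))])
def proj(c,p):
    V=np.array(c['view']); q=V[:3,:3]@np.array(p)+V[:3,3]; s=q[:2]/q[2]; s=s*(1+c['k1']*(s@s))
    return np.array([c['fx']*s[0]+c['cx'],c['fy']*s[1]+c['cy']])
def tri(c1,p1,c2,p2):
    o1,d1=ray(c1,*p1);o2,d2=ray(c2,*p2)
    A=np.stack([d1,-d2],1); s=np.linalg.lstsq(A,o2-o1,rcond=None)[0]
    a=o1+d1*s[0];b=o2+d2*s[1]; return (a+b)/2,np.linalg.norm(a-b)
def crop(tag,u0,v0,w,h,k,out):
    im=cv2.imread(f'pics/{tag}.png')[v0:v0+h,u0:u0+w]; cv2.imwrite(f'pics/{out}.png',cv2.resize(im,None,fx=k,fy=k,interpolation=cv2.INTER_CUBIC))
E
python3 - <<'E'
from h import *
for n in ['scene','side','wrist']:
    c=grab(n,n+'0'); V=c['view']; print(n,c['fx'],c['k1'],-V[:3,:3].T@V[:3,3],V[2,:3])
print(status.state())
E
```

```text
pics
scene 512.0149962504149 -0.06511375305764189 [1.22781204 0.64346867 1.084933  ] [-0.54920208 -0.37331349 -0.74767247]
side 407.7156197631994 -0.05450396344393531 [ 0.348323   -0.5762824   0.89199745] [ 0.13698902  0.66948868 -0.73008145]
wrist 372.0003094343176 -0.060312827619074576 [0.18686383 0.52066823 0.38372557] [ 0.20927522 -0.10798481 -0.9718761 ]
{'clock': 0.15, 'q': array([ 5.94393902e+01,  1.72076181e+01,  8.71697769e+01, -2.39706363e-03,
        7.56704602e+01, -3.81593224e+00]), 'dq': array([ 0.00036378, -0.10870504, -0.09984967, -0.00879405,  0.00319133,
        0.03162972]), 'effort': array([ 4.42179962e-04, -5.31960082e+01, -3.52821600e+01,  7.07258144e-02,
        2.36681005e-02, -1.13107678e-04]), 'tcp_pos': array([0.247427  , 0.49099539, 0.20504072]), 'tool_rot': array([-1.79952096e+02, -8.67986699e-04,  1.53255916e+02]), 'wrist_force': array([ 0.0866552 ,  0.19579751, -0.62988975]), 'torque': array([ 0.04015076,  0.02723649, -0.03864622]), 'finger_gap': 0.0941466146669725}
```

View pics/scene0.png

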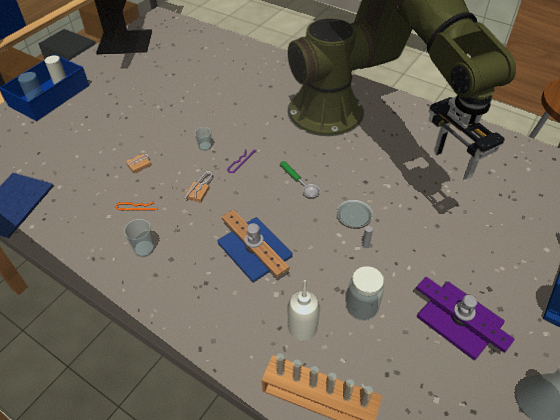

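View pics/side0.png

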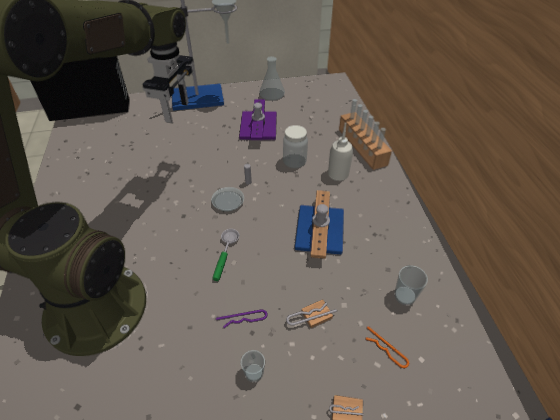

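View pics/wrist0.png

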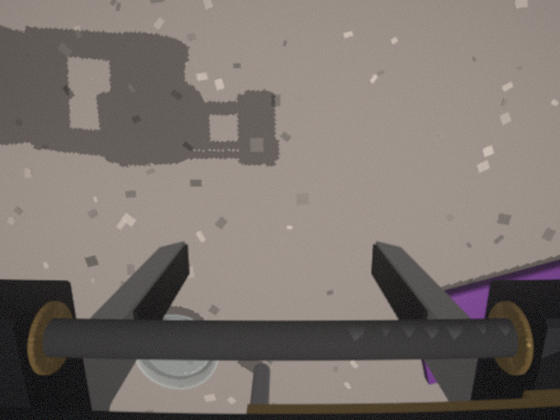

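Candidates in the scene view:
- Steel clip on a wooden block at (200,187). It is the longer of the two steel clips, so it should be the one wanted.
- Smaller steel clip on a block at (138,162), to be left.
- Orange look-alike at (136,206) and purple look-alike at (242,160), both to be left.
- Stands: blue at (255,245), which is the target, and purple at (465,310), which isn't.

I'll confirm in enlarged crops.

Run:
```python
from h import *
crop('scene0',170,155,60,60,10,'c1'); crop('side0',275,285,75,55,10,'c2'); 
crop('scene0',205,200,100,90,6,'c3'); crop('side0',285,180,70,80,7,'c4')
a=[cv2.resize(cv2.imread(f'pics/c{i}.png'),(400,300)) for i in (1,2,3,4)]
cv2.imwrite('pics/c.png',np.vstack([np.hstack(a[:2]),np.hstack(a[2:])]))
```

```text
(no output)
```

View pics/c1.png

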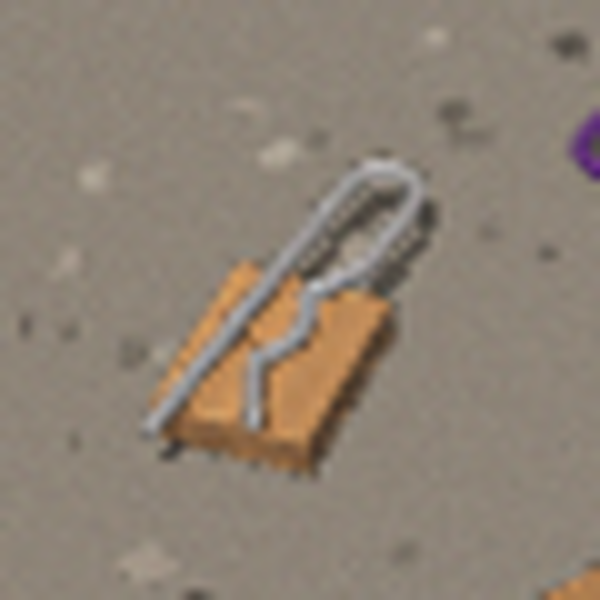

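View pics/c2.png

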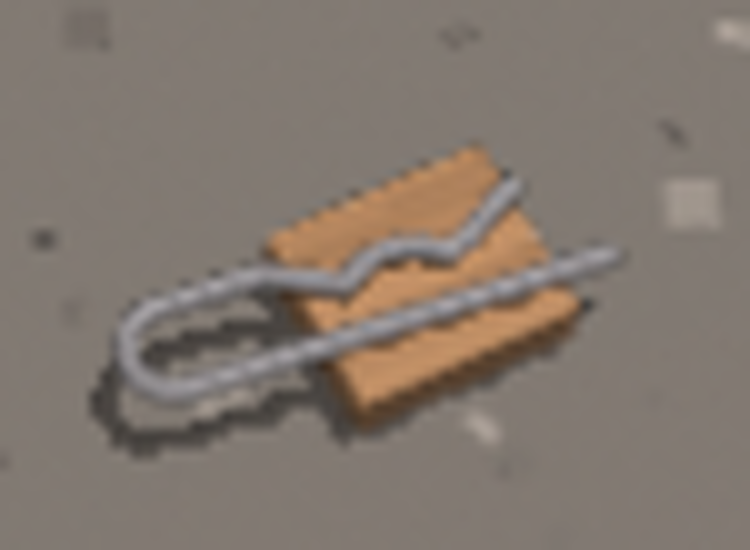

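View pics/c3.png

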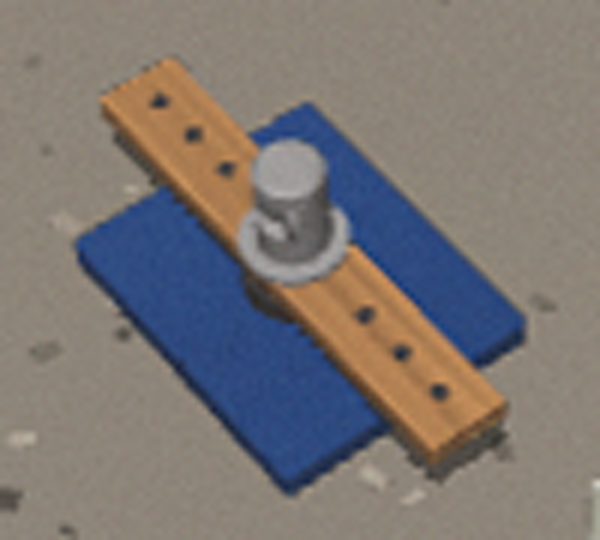

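View pics/c4.png

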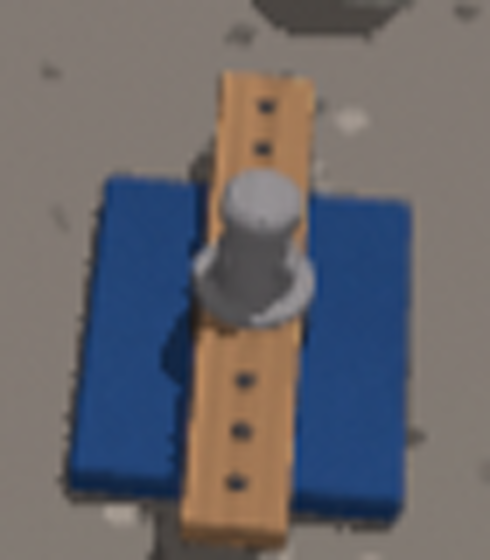

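Run:
```python
from h import *
S=load('scene0');D=load('side0')
def px(u0,v0,k,x,y): return (u0+(x+.5)/k-.5, v0+(y+.5)/k-.5)
c1=lambda x,y:px(170,155,10,x,y); c2=lambda x,y:px(275,285,10,x,y)
c3=lambda x,y:px(205,200,6,x,y); c4=lambda x,y:px(285,180,7,x,y)
P=lambda c,p,z:plane(c,*p,z).round(4)
print('tip',P(S,c1(150,432),.019),P(D,c2(615,255),.019))
print('legs straight near head', P(S,c1(335,200),.019),P(D,c2(190,388),.019))
for t,c,f,l in (('scene',S,c1,[(150,432),(205,362),(335,200)]),('side',D,c2,[(615,255),(400,322),(190,388)])):
    q=[P(c,f(*x),.019) for x in l]; d=q[0]-q[-1]; print(t,'leg yaw',np.degrees(np.arctan2(d[1],d[0])),np.linalg.norm(d))
# apex of bend
print('apex',P(S,c1(400,168),.019),P(D,c2(127,345),.019))
# pin
print('top',P(S,c3(290,170),.096),P(D,c4(262,200),.096))
a=[P(S,c3(*x),.044) for x in [(160,102),(195,134),(228,169),(366,315),(402,352),(440,392)]]
b=[P(D,c4(*x),.044) for x in [(267,105),(263,148),(246,380),(241,430),(236,482)]]
for q in (a,b):
    print(np.array(q)[:,:2].tolist()); d=q[0]-q[-1]; print('beam yaw',np.degrees(np.arctan2(d[1],d[0])),(q[0]+q[-1])/2)
```

```text
tip [ 0.5761 -0.1255  0.019 ] [ 0.574 -0.125  0.019]
legs straight near head [ 0.4759 -0.1399  0.019 ] [ 0.4669 -0.1393  0.019 ]
scene leg yaw 8.178128981225619 0.10122944235744852
side leg yaw 7.6051557125832865 0.10805045117906724
apex [ 0.4551 -0.1321  0.019 ] [ 0.4547 -0.1257  0.019 ]
top [0.608  0.1392 0.096 ] [0.6025 0.1362 0.096 ]
[[0.5753, 0.0419], [0.5816, 0.0659], [0.5896, 0.0898], [0.6214, 0.1845], [0.6288, 0.2077], [0.6369, 0.232]]
beam yaw -107.95439729441638 [0.6061  0.13695 0.044  ]
[[0.6354, 0.2355], [0.6272, 0.2113], [0.5884, 0.0917], [0.5803, 0.0682], [0.5722, 0.0445]]
beam yaw 71.69113410986651 [0.6038 0.14   0.044 ]
```

Confirmed. The clip at scene (200,187) is sprung, carries the bulge and neck, and measures about 121 mm from tip to bend. The target pin is the steel one on the blue stand. Clip leg yaw is about 8°, and the grip point is about (0.480, -0.1275). Hole axis yaw is about -18°, with the pin at about (0.605, 0.138). Moving to hover over the clip.

```bash
python3 -m inch '[0.6,0.36,-0.96,-0.1,0,0,0.36, 0.6,0.36,-0.96,-0.1,0,0,0.36, 0.6,0.36,-0.96,-0.1,0,0,0.36, 0.6,0.36,-0.96,-0.1,0,0,0.36, 0.6,0.36,-0.96,-0.1,0,0,0.36]'
python3 -m inch '[0.6,0.36,-0.96,-0.1,0,0,0.36, 0.6,0.36,-0.96,-0.1,0,0,0.36, 0.6,0.36,-0.96,-0.1,0,0,0.36, 0.6,0.36,-0.96,-0.1,0,0,0.36, 0.6,0.36,-0.96,-0.1,0,0,0.36]'
python3 -m inch '[0.6,0.36,-0.96,-0.1,0,0,0.36, 0.6,0.36,-0.96,-0.1,0,0,0.36, 0.6,0.36,-0.96,-0.1,0,0,0.36, 0.6,0.36,-0.96,-0.1,0,0,0.36, 0.6,0.36,-0.96,-0.1,0,0,0.36]'
```

```text
clock: 0.65
tcp_pos: [0.3196, 0.2976, 0.1852]
tool_rot: [-180.0, 0.0, 164.2]
wrist_force: [0.7, 0.3, -0.5]
finger_gap: 0.0581
clock: 1.15
tcp_pos: [0.3917, 0.1055, 0.1654]
tool_rot: [180.0, 0.0, 174.9]
wrist_force: [0.3, 0.7, -0.3]
finger_gap: 0.0561
clock: 1.65
tcp_pos: [0.4637, -0.0866, 0.1452]
tool_rot: [180.0, -0.0, -174.3]
wrist_force: [-0.2, 0.2, 0.6]
finger_gap: 0.0566
```

```bash
python3 -m inch '[0.6,0.2,-0.5,-0.4,0,0,0.2, 0.6,0.2,-0.52,-0.4,0,0,0.18, 0.6,0,0,-0.4,0,0,0, 0.6,0,0,0,0,0,0]'
python3 - <<'E'
from h import *
for n in ['scene','side','wrist']: grab(n,n+'1')
print(status.state()['tcp_pos'])
crop('scene1',150,130,100,90,6,'d1'); crop('side1',255,265,100,80,7,'d2')
E
```

```text
clock: 2.05
tcp_pos: [0.4784, -0.1257, 0.0954]
tool_rot: [179.9, -0.2, -172.1]
wrist_force: [-0.2, 0.2, 0.9]
finger_gap: 0.0567
[ 0.4797062  -0.12543328  0.09817253]
```

View pics/wrist1.png

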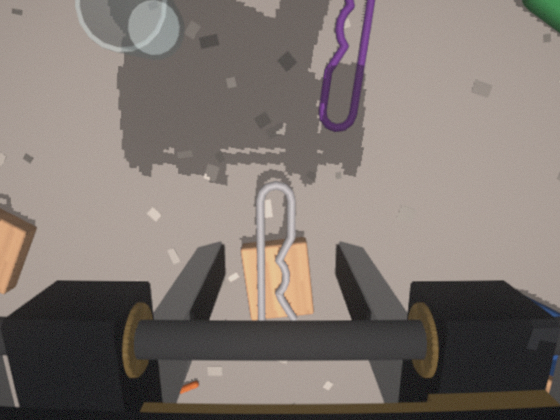

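View pics/d2.png

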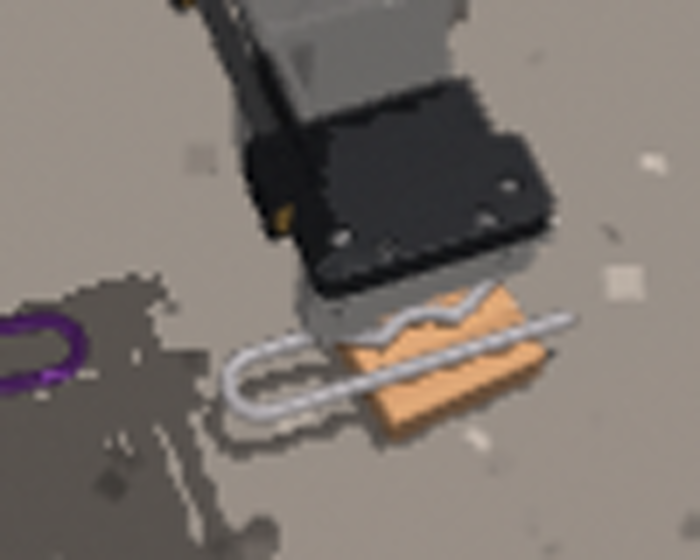

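The wrist view shows the clip head (columns 259–295, bend at row 183) centred between the fingers. I'll refine its position from this view.

Run:
```python
from h import *
c=load('wrist1'); im=c['img'].astype(int)
for v in (205,215,225,260,285,305):
    r=im[v,245:310].sum(1); print(v,[int(x) for x in r[5:55]]) if v in(215,225) else None
P=lambda u,v:plane(c,u,v,.019).round(4)
for q in [(262,200),(261,220),(261.5,260),(262,310),(294,205),(293.5,225),(276,183)]: print(q,P(*q))
a,b=P(262,200),P(262,315);d=b-a;print(np.degrees(np.arctan2(d[1],d[0])))
print('fing', proj(c,[*status.state()['tcp_pos'][:2],.019]), status.state()['tool_rot'])
```

```text
215 [494, 491, 488, 498, 475, 412, 397, 457, 530, 577, 600, 570, 529, 476, 496, 581, 620, 630, 632, 633, 623, 624, 570, 514, 494, 494, 493, 483, 493, 494, 484, 492, 480, 410, 341, 317, 316, 361, 454, 507, 555, 602, 580, 550, 483, 445, 465, 485, 491, 490]
225 [490, 500, 490, 491, 485, 461, 458, 472, 521, 569, 598, 572, 539, 480, 428, 447, 483, 496, 489, 486, 498, 486, 492, 498, 503, 494, 498, 494, 495, 503, 490, 482, 405, 339, 318, 328, 329, 382, 455, 518, 563, 602, 583, 545, 480, 470, 489, 493, 488, 489]
(262, 200) [ 0.4668 -0.1413  0.019 ]
(261, 220) [ 0.4813 -0.1402  0.019 ]
(261.5, 260) [ 0.5115 -0.136   0.019 ]
(262, 310) [ 0.5518 -0.1306  0.019 ]
(294, 205) [ 0.4672 -0.1184  0.019 ]
(293.5, 225) [ 0.4818 -0.1166  0.019 ]
(276, 183) [ 0.4534 -0.1331  0.019 ]
7.156636533060894
fing [281.71354017 220.53527651] [-1.79984575e+02  3.15088035e-02 -1.72047492e+02]
```

Run:
```python
from h import *
crop('wrist1',240,170,75,160,5,'e')
```

```text
(no output)
```

View pics/e.png

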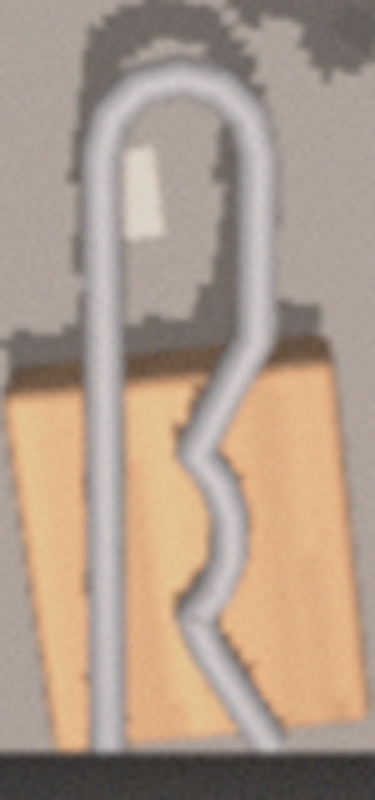

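```bash
python3 -m inch '[0.6,0,-0.07,-0.6,0,0,0, 0.6,0,0,-0.6,0,0,0, 0.6,0,0,-0.6,0,0,0, 0.6,0,0,-0.45,0,0,0, 0.6,0,0,0,0,0,0]'
python3 -m inch '[0.2,0,0,0,0,0,0, 0.15,0,0,0,0,0,0, 0.1,0,0,0,0,0,0, 0.1,0,0,0,0,0,0, 0.1,0,0,0,0,0,0]'
python3 - <<'E'
from h import *
print(status.state()); grab('wrist','w2');
E
```

```text
clock: 2.7
tcp_pos: [0.4788, -0.1278, 0.0065]
tool_rot: [179.9, -0.1, -172.0]
wrist_force: [0.4, -0.1, 0.5]
finger_gap: 0.0566
clock: 3.2
tcp_pos: [0.4798, -0.1286, 0.0079]
tool_rot: [-180.0, 0.1, -172.1]
wrist_force: [1.8, -0.7, 0.9]
finger_gap: 0.0269
{'clock': 3.2, 'q': array([-1.92248468e+01,  2.57704207e+01,  1.05264080e+02,  1.16080788e-03,
        4.89065066e+01, -1.17159224e+02]), 'dq': array([-0.10815537,  0.22069994,  0.03804856, -0.04371064, -0.21531376,
       -0.10504081]), 'effort': array([-8.52749334e-02, -5.14823055e+01, -2.51638341e+01, -9.63468407e-02,
        2.10601101e-01,  1.04050816e-04]), 'tcp_pos': array([ 0.47983641, -0.1285641 ,  0.00793444]), 'tool_rot': array([-1.79973851e+02,  5.28881241e-02, -1.72066373e+02]), 'wrist_force': array([ 1.75360801, -0.65649475,  0.916659  ]), 'torque': array([ 0.06083034, -0.19380311,  0.04672841]), 'finger_gap': 0.026852758985998978}
```

View pics/w2.png

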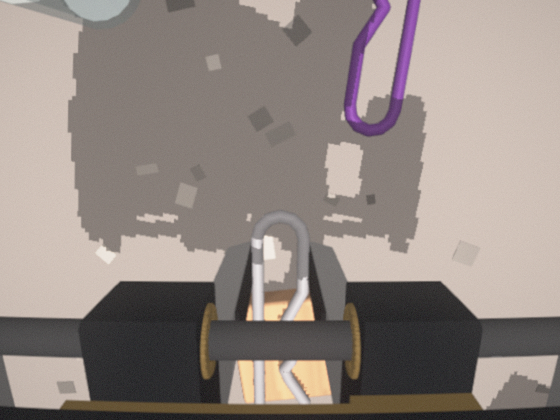

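```bash
python3 -m inch '[0.1,0,0,0.3,0,0,0, 0.1,0,0,0.6,0,0,0, 0.1,0,0,0.6,0,0,0, 0.1,0,0.2,0.6,0,0,0, 0.1,0,0.4,0.4,0,0,0]'
python3 -m inch '[0.1,0.02,0.6,0,0,0,-0.3, 0.1,0.02,0.7,0,0,0,-0.5, 0.1,0.02,0.7,0,0,0,-0.5, 0.1,0.02,0.7,0,0,0,-0.5, 0.1,0.02,0.7,0,0,0,-0.5]'
python3 -m inch '[0.1,0.02,0.7,0,0,0,-0.5, 0.1,0.02,0.7,0,0,0,-0.5, 0.1,0.02,0.7,0,0,0,-0.5, 0.1,0.02,0.7,0,0,0,-0.5, 0.1,0.02,0.7,0,0,0,-0.05]'
python3 -m inch '[0.1,0,0.5,0,0,0,0, 0.1,0,0.3,0,0,0,0, 0.1,0,0,0,0,0,0]'
python3 - <<'E'
from h import *
for n in ['scene','side','wrist']: grab(n,n+'3')
print(status.state()['tcp_pos'],status.state()['tool_rot'],status.state()['finger_gap'])
crop('scene3',180,160,120,110,6,'f1'); crop('side3',245,165,110,100,7,'f2')
E
```

```text
clock: 3.75
tcp_pos: [0.4798, -0.1048, 0.1098]
tool_rot: [-179.9, 0.1, -172.1]
wrist_force: [0.1, -0.3, 0.2]
finger_gap: 0.027
clock: 4.25
tcp_pos: [0.4833, 0.0326, 0.1083]
tool_rot: [-180.0, 0.0, 174.0]
wrist_force: [-0.0, 0.2, -0.6]
finger_gap: 0.0269
clock: 4.75
tcp_pos: [0.4873, 0.1727, 0.1083]
tool_rot: [180.0, 0.0, 161.7]
wrist_force: [0.5, -0.5, 0.0]
finger_gap: 0.0268
clock: 5.05
tcp_pos: [0.4874, 0.2043, 0.1078]
tool_rot: [180.0, 0.0, 161.9]
wrist_force: [0.2, -0.2, -0.5]
finger_gap: 0.0267
[0.48751594 0.20274173 0.10757296] [-1.79987401e+02 -2.62051354e-03  1.61802732e+02] 0.026742753648377353
```

View pics/f1.png

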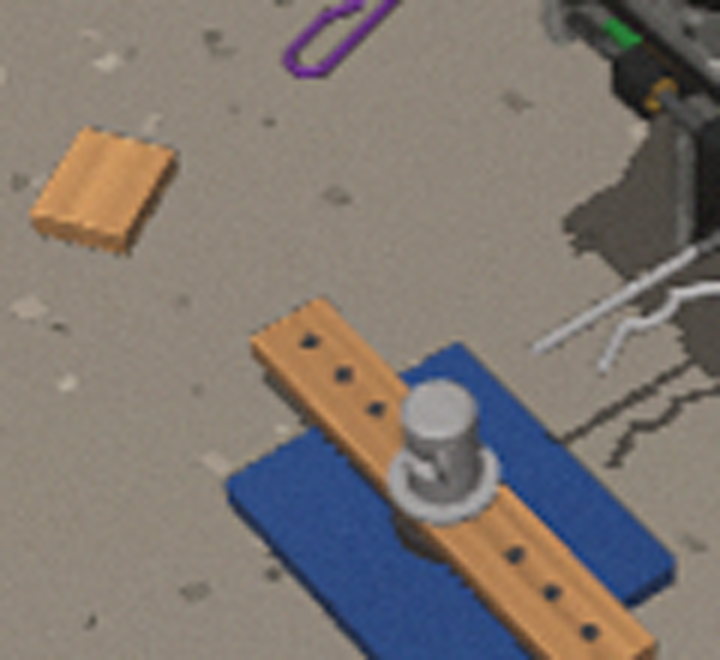

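View pics/f2.png

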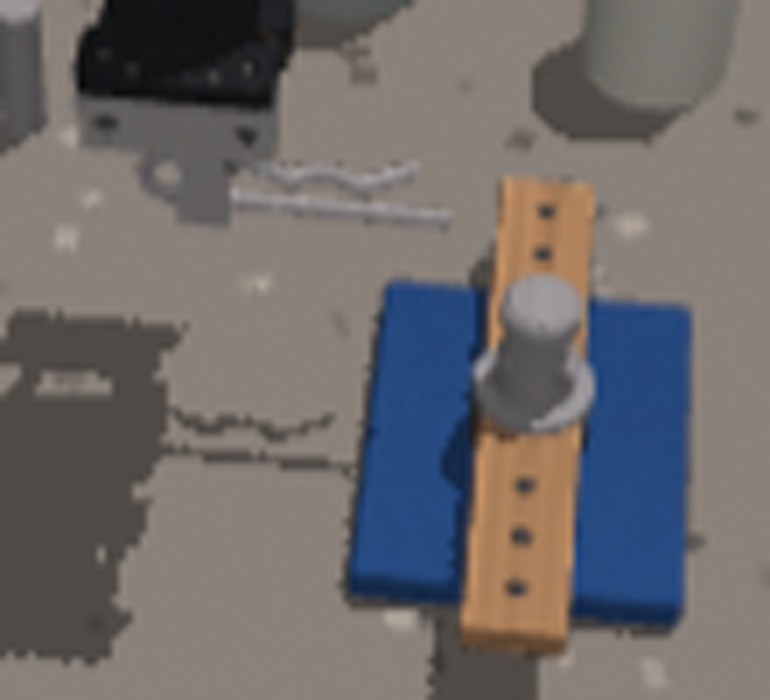

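View pics/wrist3.png

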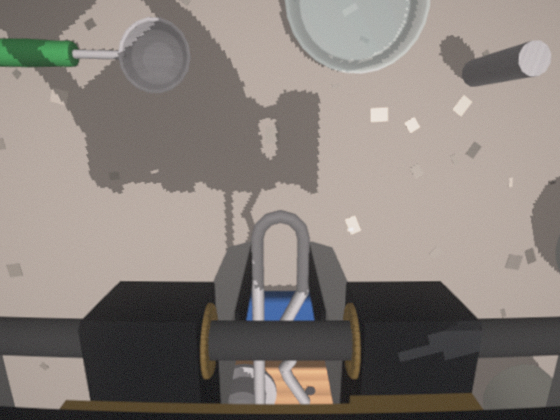

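Run:
```python
from h import *
S=load('scene3');D=load('side3')
def px(u0,v0,k,x,y): return (u0+(x+.5)/k-.5, v0+(y+.5)/k-.5)
f1=lambda x,y:px(180,160,6,x,y); f2=lambda x,y:px(245,165,7,x,y)
tip,e=tri(S,f1(537,348),D,f2(450,216)); print('tip',tip,e)
top,e=tri(S,f1(439,409),D,f2(541,306)); print('top',top,e)
for c,f,p in((S,f1,(439,409)),(D,f2,(541,306))): print(plane(c,*f(*p),.096))
# leg direction at wire height
z=tip[2]
for c,f,a,b in ((S,f1,(537,348),(690,255)),(D,f2,(450,216),(240,199))):
    a=plane(c,*f(*a),z);b=plane(c,*f(*b),z);d=a-b;print(a,b,np.degrees(np.arctan2(d[1],d[0])))
# wrist: apex and legs
W=load('wrist3')
for q in [(280,211),(258,270),(306,270),(258,395)]: print(plane(W,*q,.1187))
# depth of pin top
for c,f,p in((S,f1,(439,409)),(D,f2,(541,306))): print('dep',dep(c,*f(*p)))
```

```text
tip [0.5732983  0.16614256 0.11943998] 0.002387520142737958
top [0.60418932 0.13755609 0.09266496] 0.003146199627676762
[0.60777644 0.1385875  0.096     ]
[0.60197089 0.13574991 0.096     ]
[0.57447877 0.16567341 0.11943998] [0.49736097 0.19098443 0.11943998] -18.170476321985518
[0.57243954 0.1670966  0.11943998] [0.49519085 0.19119661 0.11943998] -17.326856942538264
[0.46091692 0.21051143 0.1187    ]
[0.48540591 0.19125765 0.1187    ]
[0.49265141 0.21326846 0.1187    ]
[0.553467   0.16760166 0.1187    ]
dep [0.60712262 0.13805512 0.09495719]
dep [0.6014491  0.13428515 0.09763749]
```

Tip at about (0.5735, 0.166, 0.119) and pin axis at about (0.605, 0.1375). I need 17.7 mm sideways and 43.7 mm down to line up, with the leg's yaw already matching the hole's.

```bash
python3 -m inch '[0.1,-0.07,-0.21,-0.3,0,0,0, 0.1,-0.07,-0.21,-0.4,0,0,0, 0.1,0,0,-0.39,0,0,0, 0.1,0,0,0,0,0,0, 0.1,0,0,0,0,0,0]'
python3 - <<'E'
from h import *
for n in ['scene','side','wrist']: grab(n,n+'4')
print(status.state()['tcp_pos'],status.state()['tool_rot'],status.state()['finger_gap'],status.state()['wrist_force'])
crop('scene4',210,175,90,80,8,'g1'); crop('side4',255,175,90,70,8,'g2')
E
```

```text
clock: 5.7
tcp_pos: [0.4821, 0.1863, 0.0643]
tool_rot: [-180.0, 0.0, 161.8]
wrist_force: [0.4, -0.7, -0.3]
finger_gap: 0.0266
[0.48240639 0.1867455  0.0647466 ] [1.79954635e+02 6.59995554e-02 1.61824584e+02] 0.02691899937233648 [ 0.5525322   0.27314939 -0.90105207]
```

View pics/g1.png

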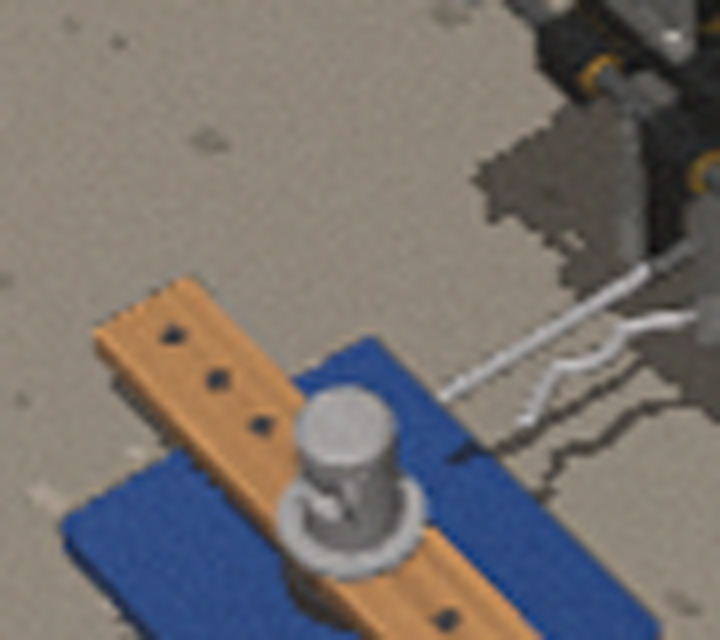

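View pics/g2.png

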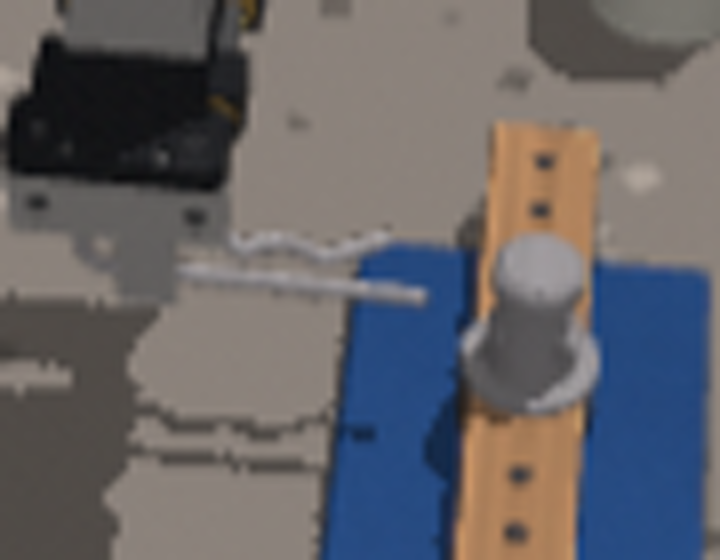

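View pics/wrist4.png

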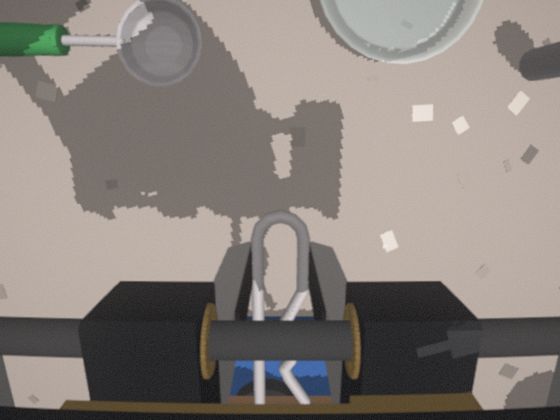

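Run:
```python
from h import *
S=load('scene4');D=load('side4')
pin=np.array([.605,.1375,.075]); xh=np.array([np.cos(np.radians(-18)),np.sin(np.radians(-18)),0])
for c,n,u0,v0 in((S,'g1',210,175),(D,'g2',255,175)):
    k=8; f=lambda p:((proj(c,p)-[u0,v0]+.5)*k-.5).round(0)
    for nm,p in (('centre',pin),('entry',pin-.016*xh),('exit',pin+.016*xh),('top',pin+[0,0,.021]),('washer',pin-[0,0,.027])): print(n,nm,f(p))
px=lambda u0,v0,k,x,y:(u0+(x+.5)/k-.5, v0+(y+.5)/k-.5)
tip,e=tri(S,px(210,175,8,446,397),D,px(255,175,8,424,296));print('tip',tip,e)
top,e=tri(S,px(210,175,8,346,428),D,px(255,175,8,540,274));print('top',top,e)
d=pin-tip; yh=np.array([-xh[1],xh[0],0]); print('along',d@xh,'lat',d@yh,'z',d[2])
```

```text
g1 centre [351. 460.]
g1 entry [392. 435.]
g1 exit [310. 485.]
g1 top [348. 418.]
g1 washer [356. 513.]
g2 centre [541. 307.]
g2 entry [494. 303.]
g2 exit [588. 311.]
g2 top [546. 265.]
g2 washer [535. 360.]
tip [0.56746823 0.14867297 0.07578009] 0.0015858166119376259
top [0.6043863  0.13728649 0.09112465] 0.002233875311289062
along 0.03914747477550675 lat 0.0009718305802077755 z -0.0007800926666478164
```

Run:
```python
from h import *
crop('scene4',240,215,30,35,16,'h1'); crop('side4',300,195,50,40,16,'h2')
a=cv2.imread('pics/h1.png');b=cv2.imread('pics/h2.png');print(a.shape,b.shape)
a=cv2.resize(a,None,fx=500/560,fy=500/560)
S=load('scene4');D=load('side4')
px=lambda u0,v0,k,x,y:(u0+(x+.5)/k-.5, v0+(y+.5)/k-.5)
for c,u0,v0,t,p in((S,210,175,(446,397),(346,428)),(D,255,175,(424,296),(540,274))):
    T=plane(c,*px(u0,v0,8,*t),.0757);
    for z in(.096,.091): P=plane(c,*px(u0,v0,8,*p),z); print(T,P,z,P-T)
```

```text
(560, 480, 3) (640, 800, 3)
[0.56818786 0.1483104  0.0757    ] [0.60850078 0.1392941  0.096     ] 0.096 [ 0.04031292 -0.00901629  0.0203    ]
[0.56818786 0.1483104  0.0757    ] [0.60536957 0.13674502 0.091     ] 0.091 [ 0.03718171 -0.01156538  0.0153    ]
[0.5669088  0.14935359 0.0757    ] [0.60201197 0.13377267 0.096     ] 0.096 [ 0.03510316 -0.01558091  0.0203    ]
[0.5669088  0.14935359 0.0757    ] [0.6036055  0.13823283 0.091     ] 0.091 [ 0.03669669 -0.01112075  0.0153    ]
```

View pics/h1.png

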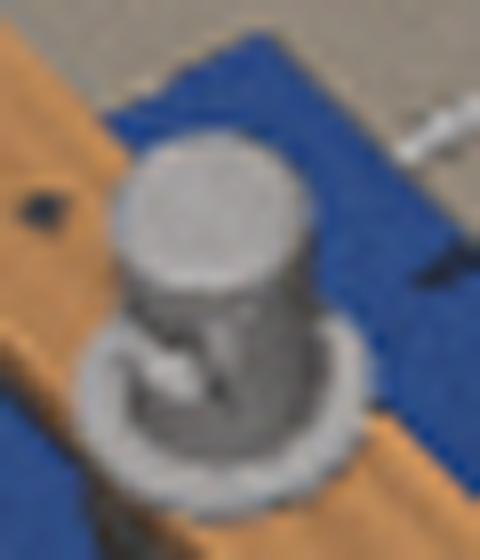

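View pics/h2.png

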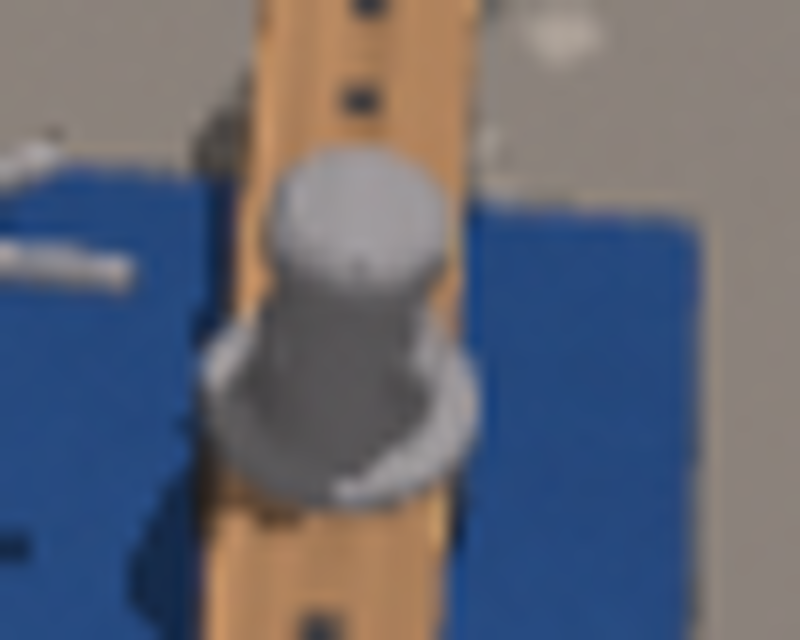

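The top face includes a chamfer, so its apparent centre reads a few mm low. Allowing for that, both views put the leg within 1 mm of the hole axis, sideways and in height. I'll insert along the hole axis, which takes about 88 mm of travel.

```bash
python3 -m inch '[0.1,0.19,-0.062,0,0,0,0, 0.1,0.19,-0.062,0,0,0,0, 0.1,0.19,-0.062,0,0,0,0, 0.1,0.1,-0.032,-0.02,0,0,0, 0.1,0,0,0,0,0,0]'
python3 -m inch '[0.1,0.1,-0.032,0,0,0,0, 0.1,0.1,-0.032,0,0,0,0, 0.1,0.1,-0.032,0,0,0,0, 0.1,0,0,0,0,0,0]'
python3 - <<'E'
from h import *
for n in ['scene','side']: grab(n,n+'5')
print(status.state()['tcp_pos'],status.state()['tool_rot'],status.state()['finger_gap'],status.state()['wrist_force'],status.state()['torque'])
crop('scene5',220,185,60,60,10,'i1'); crop('side5',275,180,70,50,10,'i2')
E
```

```text
clock: 6.35
tcp_pos: [0.5092, 0.1777, 0.0628]
tool_rot: [-180.0, -0.0, 161.8]
wrist_force: [-0.1, 0.3, -0.1]
finger_gap: 0.0265
clock: 6.75
tcp_pos: [0.5212, 0.174, 0.0631]
tool_rot: [180.0, 0.0, 161.8]
wrist_force: [-0.0, -0.2, -1.3]
finger_gap: 0.027
[0.52069023 0.17417468 0.06298203] [-1.79997046e+02 -7.85957621e-03  1.61829106e+02] 0.026903513909499962 [ 0.21253228  0.2176652  -1.00733925] [ 0.02103789 -0.02404252 -0.00608979]
```

View pics/i1.png

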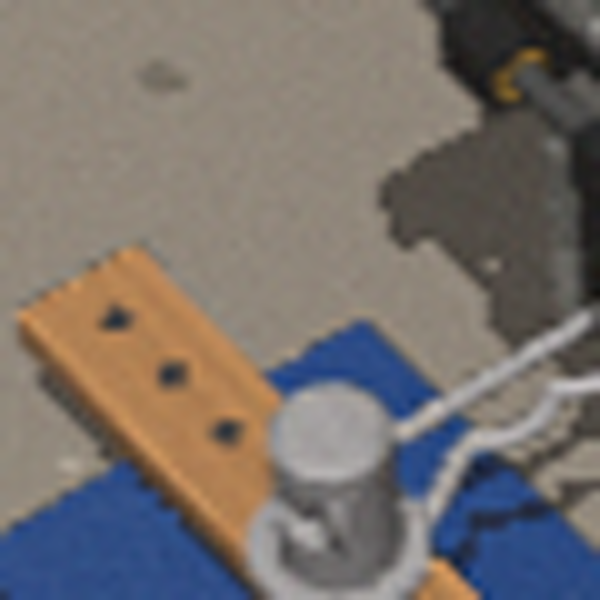

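View pics/i2.png

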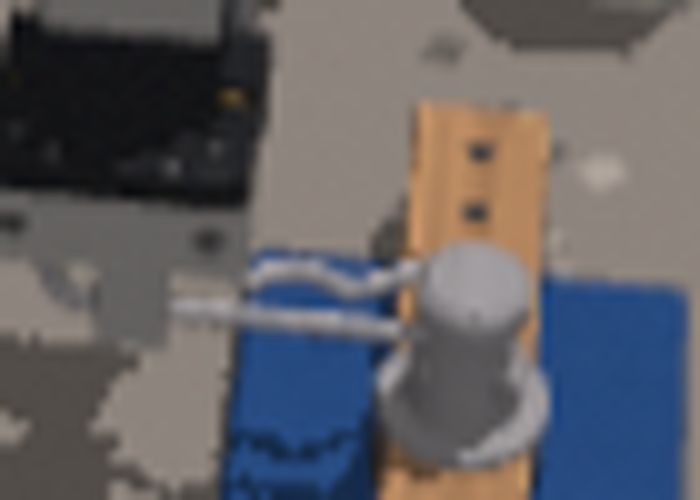

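The leg has entered with no contact force. Continuing, watching the force.

```bash
python3 -m inch '[0.1,0.12,-0.039,0,0,0,0, 0.1,0.12,-0.039,0,0,0,0, 0.1,0.12,-0.039,0,0,0,0, 0.1,0.12,-0.039,0,0,0,0]'
python3 -m inch '[0.1,0.12,-0.039,0,0,0,0, 0.1,0.12,-0.039,0,0,0,0, 0.1,0.1,-0.032,0,0,0,0]'
python3 -m inch '[0.1,0.1,-0.032,0,0,0,0, 0.1,0.1,-0.032,0,0,0,0]'
python3 -m inch '[0.1,0,0,0,0,0,0]'
```

```text
clock: 7.25
tcp_pos: [0.5401, 0.168, 0.0629]
tool_rot: [180.0, -0.0, 161.8]
wrist_force: [-3.1, 2.9, -0.8]
finger_gap: 0.0268
clock: 7.55
tcp_pos: [0.5542, 0.1636, 0.0631]
tool_rot: [180.0, 0.0, 161.8]
wrist_force: [0.4, 3.9, -1.1]
finger_gap: 0.0268
clock: 7.75
tcp_pos: [0.562, 0.1609, 0.0632]
tool_rot: [180.0, 0.0, 161.8]
wrist_force: [0.4, 2.1, -0.6]
finger_gap: 0.027
clock: 7.85
tcp_pos: [0.5625, 0.1606, 0.0633]
tool_rot: [180.0, 0.1, 161.8]
wrist_force: [3.7, 1.3, -0.4]
finger_gap: 0.0267
```

```bash
python3 -m inch '[0.1,0.05,-0.016,0,0,0,0, 0.1,0.04,-0.013,0,0,0,0, 0.1,0,0,0,0,0,0]'
python3 - <<'E'
from h import *
for n in ['scene','side','wrist']: grab(n,n+'6')
print(status.state()['tcp_pos'],status.state()['wrist_force'],status.state()['torque'])
crop('scene6',220,185,60,60,10,'j1'); crop('side6',275,180,70,50,10,'j2')
E
```

```text
clock: 8.15
tcp_pos: [0.5653, 0.1597, 0.0631]
tool_rot: [-180.0, 0.0, 161.8]
wrist_force: [1.8, 1.2, -1.8]
finger_gap: 0.027
[0.56523767 0.15977319 0.06312103] [ 2.23535209  1.38782906 -0.51420684] [ 0.20399562 -0.53777645  0.07849132]
```

View pics/j1.png

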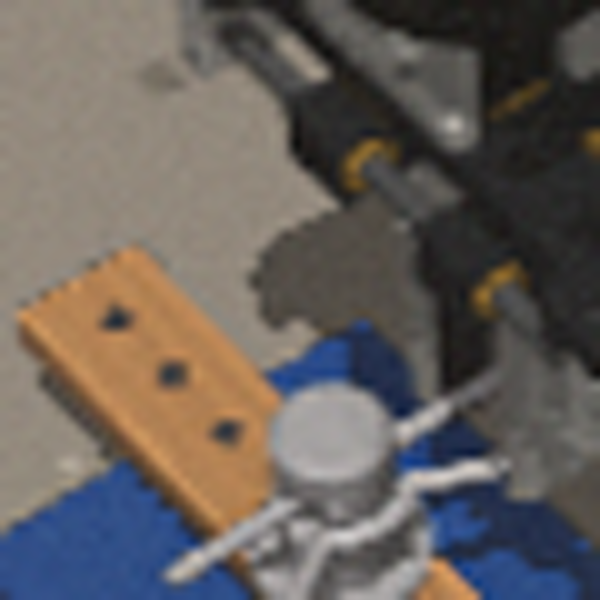

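View pics/j2.png

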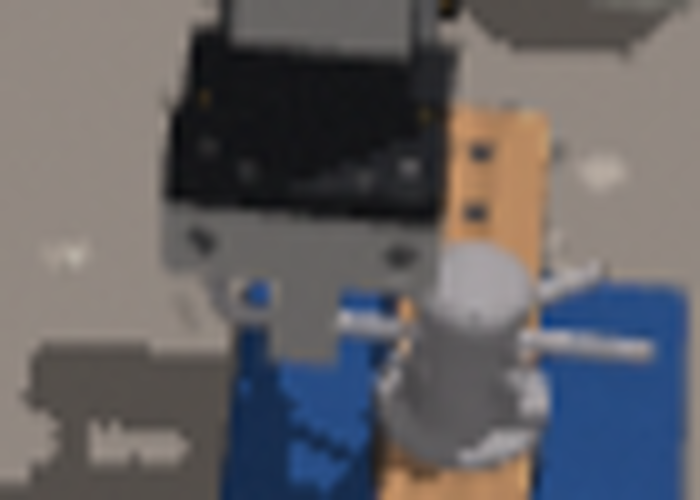

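View pics/wrist6.png

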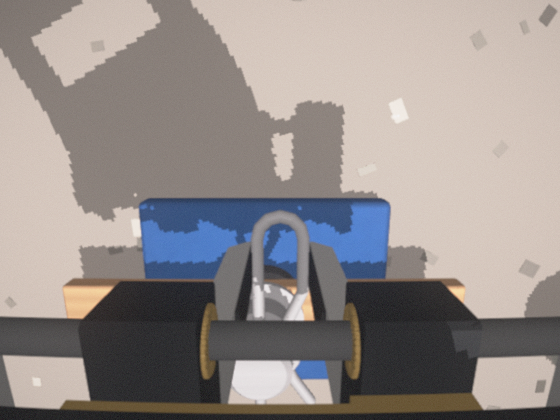

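Run:
```python
from h import *
S=load('scene6');D=load('side6')
px=lambda u0,v0,k,x,y:(u0+(x+.5)/k-.5, v0+(y+.5)/k-.5)
tip,e=tri(S,px(220,185,10,172,577),D,px(275,180,10,654,350));print(tip,e)
xh=np.array([np.cos(np.radians(-18)),np.sin(np.radians(-18)),0]);yh=np.array([-xh[1],xh[0],0])
d=tip-[.605,.1375,.075];print(d@xh,d@yh,d[2])
```

```text
[0.65218121 0.12188968 0.07475803] 0.0029229083108767984
0.04969585102621889 -0.00026650350887013843 -0.00024197207960034717
```

The tip is 49.7 mm past the pin axis (49 nominal), so the clip is home. Releasing and backing straight up.

```bash
python3 -m inch '[0.4,0,0,0,0,0,0, 0.6,0,0,0,0,0,0, 0.6,0,0,0,0,0,0, 0.6,0,0,0,0,0,0]'
python3 -m inch '[0.6,0,0,0.3,0,0,0, 0.6,0,0,0.6,0,0,0, 0.6,0,0,0.9,0,0,0, 0.6,-0.3,0,0.9,0,0,0, 0.6,-0.9,0,0.5,0,0,0]'
python3 -m inch '[0.6,-0.9,0,0.2,0,0,0, 0.6,-0.9,0,0,0,0,0, 0.6,-0.5,0,0,0,0,0, 0.6,0,0,0,0,0,0, 0.6,0,0,0,0,0,0]'
python3 - <<'E'
from h import *
for n in ['scene','side']: grab(n,n+'7')
print(status.state()['tcp_pos'],status.state()['wrist_force'])
crop('scene7',220,185,60,60,10,'k1'); crop('side7',275,180,70,50,10,'k2')
E
```

```text
clock: 8.7
tcp_pos: [0.565, 0.1597, 0.063]
tool_rot: [-180.0, -0.0, 161.8]
wrist_force: [-1.5, 0.5, -0.9]
finger_gap: 0.0546
clock: 9.2
tcp_pos: [0.5184, 0.1598, 0.1945]
tool_rot: [179.9, 0.2, 161.8]
wrist_force: [0.7, 0.5, 0.7]
finger_gap: 0.0564
clock: 9.7
tcp_pos: [0.4257, 0.1599, 0.2]
tool_rot: [180.0, 0.1, 161.8]
wrist_force: [-0.5, -0.5, -1.1]
finger_gap: 0.0562
[0.42594987 0.15980363 0.19930159] [ 0.27329734  0.28713356 -0.31514378]
```

View pics/k1.png

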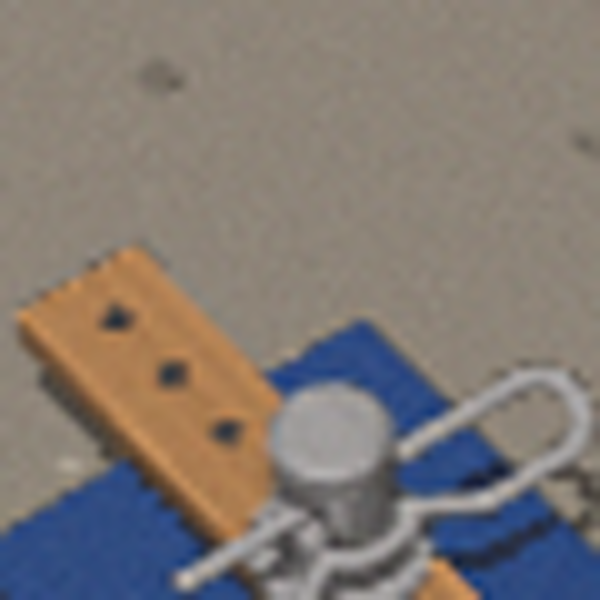

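View pics/k2.png

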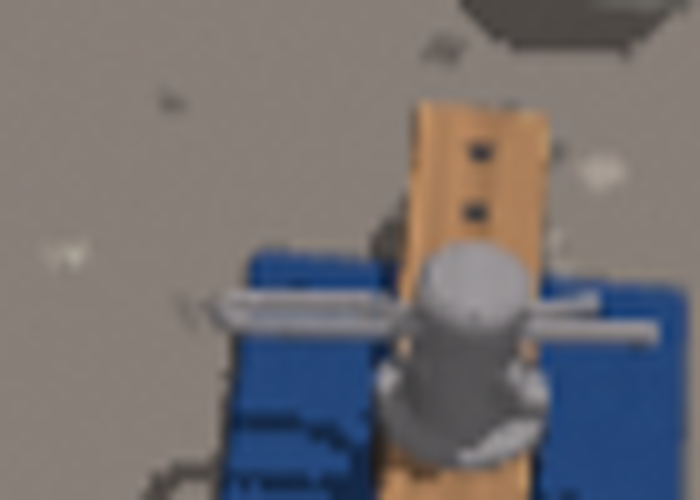

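View pics/side7.png

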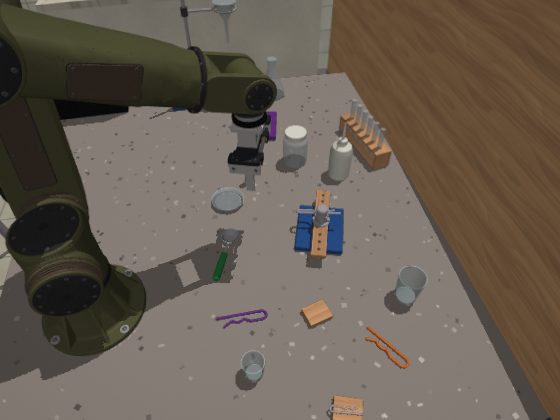

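The clip stayed on, with the curved leg dropped a little by rolling about the straight leg. I'll check that it is at rest and within tolerance.

```bash
python3 -m inch '[0.6,0,0,0,0,0,0, 0.6,0,0,0,0,0,0, 0.6,0,0,0,0,0,0, 0.6,0,0,0,0,0,0, 0.6,0,0,0,0,0,0]' | head -1
python3 - <<'E'
from h import *
for n in ['scene','side']:
    c=grab(n,n+'8'); a=cv2.imread(f'pics/{n}7.png')[175:260,215:350].astype(int);b=cv2.imread(f'pics/{n}8.png')[175:260,215:350].astype(int); print(n,'maxdiff',abs(a-b).max(),abs(a-b).mean())
S=load('scene7');D=load('side7')
px=lambda u0,v0,k,x,y:(u0+(x+.5)/k-.5, v0+(y+.5)/k-.5)
tip,e=tri(S,px(220,185,10,182,580),D,px(275,180,10,658,332));print(tip,e)
back,e2=tri(S,px(220,185,10,408,447),D,px(275,180,10,400,327));print('leg pt (not matched)',back,e2)
apex,e3=tri(S,px(220,185,10,572,390),D,px(275,180,10,215,308));print('apex',apex,e3)
xh=np.array([np.cos(np.radians(-18)),np.sin(np.radians(-18)),0]);yh=np.array([-xh[1],xh[0],0])
for p in(tip,apex):
    d=p-[.605,.1375,.075];print(d@xh,d@yh,d[2])
o0=np.array([.605,.1375,.075]); 
for c in (S,D): print(proj(c,o0))
E
```

```text
clock: 10.3
scene maxdiff 48 2.3222657952069716
side maxdiff 45 0.616557734204793
[0.65370158 0.125835   0.07773582] 0.001979634314826977
leg pt (not matched) [0.58621289 0.14576695 0.07257294] 0.000766548797949985
apex [0.54117957 0.16746781 0.06501905] 0.004600319206798241
0.049922636293828544 0.0039555426130951825 0.00273582155112391
-0.06995739345334805 0.008779482672753105 -0.009980952671916496
[253.47123959 232.08369122]
[322.17079485 212.95111291]
```

Run:
```python
from h import *
for n in ['scene','side']:
    a=cv2.imread(f'pics/{n}7.png').astype(np.float32);b=cv2.imread(f'pics/{n}8.png').astype(np.float32)
    d=cv2.GaussianBlur(abs(a-b).sum(2),(5,5),0); r=d[175:260,215:350]; print(n,r.max(),np.unravel_index(r.argmax(),r.shape), 'bg',d[300:400,200:300].mean(), r.mean())
    q0=cv2.imread(f'pics/{n}0.png').astype(np.float32)
    s=(slice(150,176),slice(120,155)) if n=='scene' else (slice(392,420),slice(322,370))
    print(' small clip change', abs(q0-b).sum(2)[s].mean())
crop('scene8',220,185,60,60,10,'l1')
```

```text
scene 31.515625 (np.int64(29), np.int64(93)) bg 6.8897204 6.9668956
 small clip change 6.667033
side 35.117188 (np.int64(7), np.int64(38)) bg 1.3888566 1.851074
 small clip change 15.139881
```

View pics/l1.png

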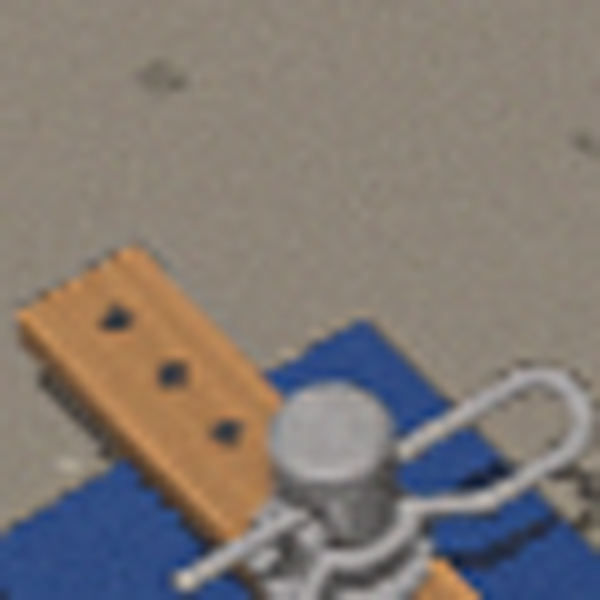

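The clip is at rest: the two pictures are identical apart from image noise. Handing in.

```bash
python3 -c "
from workcell import ctrl
print(ctrl.close_job())"
```

```text
the job is handed in; nothing more can be done
None
```

The larger steel clip is on the pin of the blue stand. I gripped it by its head, slid the straight leg through the cross hole until the curved leg snapped round the shank, and let go. I then backed the gripper off and handed the job in at about 10.4 s. The wrist-force readings I took stayed under 6 N.

**While still held:** the tip was 49.7 mm past the pin axis (49 nominal), within 0.3 mm of the hole's axis sideways and in height.

**After release:** the tip was 49.9 mm past the axis. The clip settled with its head drooping about 10 mm. I put its origin roughly 3 mm from the hole centre, though the two camera rays disagreed by 2–5 mm on that measurement. Two pictures 0.6 s apart showed no movement.

**Smaller clip:** I never went near it. The scene view showed only noise there. The side view showed a slightly larger change (15 against about 1.4 background between two late frames) that I did not follow up.

**Disagreement between checks:** the pin's top came out 3–5 mm lower than stated when triangulated. I put that down to its chamfer and used the stated hole height, and the leg then went in without resistance.

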